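# Tilt the rolling pin out of the half-open pantry box

### The job

Slide the clear, brass-knobbed lid of the white box fully back, then take hold of the rolling pin lying inside and draw it out through the mouth, which is shorter than the pin, by tilting it so that its front end comes out first. Finish while still holding the pin in the gripper, level and still, the whole of it at least 10 cm above the box's top and touching nothing else; leave the lid slid back and do not disturb the goblet, the cup or the dark geode.

Things in the scene. Friction and masses are not known exactly. Their poses are not given: they have to be found in the camera images.
- box: White box, fixed to the counter, 184 (x) x 316 (y, its length). Origin: centre of its underside, on the counter. Inside 168 (x) x 300 (y), walls 8 thick, wooden floor top at z 6. The -y part of its top (y -158 to -15) is a fixed white cover, underside at z 82, top at z 88. Side walls with brass lid runners reach z 93; the -y end wall z 82.
- box_mouth (a point): Centre of the box's mouth (box y 67.5, z 82): an opening 168 wide (x) and 165 long (y), from the fixed cover's edge at box y -15 to the +y end wall at box y 150, whose top is lower, at z 74. The sliding lid closes it. Axes as the box's.
- lid (a joint): Clear plastic lid, 166 x 172 x 5, sliding along the box's -y on top of the fixed cover (its underside at z 88.5, top at z 93.5). 0 = mouth closed; grows as it opens; 0.165 m = fully back at its stop, mouth quite open. It needs about 2 N and stays where it is left. It may start up to 25 mm open.
- lid_knob (a point): Centre of the grip of the brass knob at the middle of the lid: round head 24 diameter, 20 tall, on a slim stem; this point is 18 above the lid's top face and 10 below the knob's top. It moves with the lid, along the box's -y as it opens. Axes as the box's.
- pin_centre (a point): Centre of the wooden rolling pin, half-way up; about 0.2 kg. 280 long along its y: pale barrel 36 diameter (y -90 to 90), a dark handle 20 diameter, 50 long, at each end. It lies loose on the box's floor, nearly along the box's y, its -y end under the fixed cover, its middle and +y end under the lid. It can roll, so its x and z axes mean nothing.
- pin_front (a point): Middle of the end face of the pin's +y handle (the end at the mouth, to come out first); 140 from the centre.
- pin_rear (a point): Middle of the end face of the pin's -y handle (the end under the fixed cover); 140 from the centre.
- goblet: Stemmed glass goblet, 72 diameter, 145 tall, standing on the +x side of the box; origin under its foot. Leave alone.
- cup: White ceramic mug, 84 diameter, 65 tall, standing on the -x side of the box; origin under its centre. Leave alone.
- geode: Dark arch-topped stone geode bookend with violet crystal faces, 80 wide, 50 thick, 100 tall, standing off the box's +x +y corner; origin under its centre. Leave alone.

How it is judged:
By the outcome, as a careful person would: the job done as asked, in the order asked, and still so for the second after the job is handed in, while the arm keeps its last pose, push and grip.
It also fails if it takes over 51 s, if anything falls off the work surface, if the arm or the gripper's body presses on something with over 40 N, if the wrist force passes 120 N, or if a joint passes its speed limit or range.

### The arm

A 6-joint arm with a two-finger parallel gripper is mounted at the origin on the work surface. World frame = base frame: x ahead of the robot, y to its left, z up, the work surface at z = 0. Lengths are in mm, angles in rad, forces in N, time in s.
With the tool pointing down it reaches from about 300 to 775 mm from the base axis. Payload 14.6 kg.
Tool frame: the origin (TCP) lies on the centre line of the jaws, within the pads' length; the fingertips stand 19 mm ahead of it and the grasp point (between the pads) is the TCP (bot.tip_reach is the distance from the TCP to the fingertips, in mm); z points along the fingers, y is the line along which they close (so a half turn about z gives the same grasp; the last joint's range is limited). The gripper opens to 85 mm and grips with 20 to 120 N. Pads are 22 mm wide; open, the fingers measure 114 mm over their backs; the gripper's body (76 mm by 85 mm) begins 54 mm behind the grasp point. The pads swing forward as they close: fully open they stand 13 mm farther back than shut.
Start: joints at [1.074, 0.3, 1.521, -0, 1.321, -0.067], TCP at [229.175, 499.968, 250.281] pointing down, gripper open.
Joint ranges: [-3.03, 3.03], [-0.79, 2.21], [0.23, 2.52], [-1.04, 4.18], [0, 3.07], [-2.55, 2.55]. Speed limits (rad/s): [2.22, 2.22, 2.57, 3.14, 3.14, 3.14].

### API

Orientations are given as a unit quaternion [w, x, y, z].
In Python, from rig import bot gives the robot as it stands. Calls block until the motion is done:
- bot.move_to(position, orientation): joint-space move of the TCP to a pose.
- bot.servo_line(position, attitude=None, speed=150, until_force=None): straight line of the TCP; attitude=None keeps the orientation; speed is the mean speed in mm/s. With until_force (N) it stops when the force on the tool has changed by that much, and returns True; else False.
- bot.move_joints(angles): joint-space move.
- bot.move_gripper(opening, grip_force=None): finger opening in mm; grip_force is the grip in N (None keeps the last); returns when the fingers have stopped.
- bot.dwell(seconds).
- bot.ik(position, orientation): joint angles nearest the present ones, or None.
- bot.read_state(): the state.
- bot.read_camera(name): name is "side" or "top"; returns a dict with "image" (480x640x3 uint8, blue, green, red), "depth" (480x640 float32, mm along the optical axis (not along the pixel's ray), 0 where there is no reading), "fovy" (degrees; the focal length in pixels is half the picture's height over the tangent of half this angle, whatever the lens; pixels are square), "cx", "cy" (the principal point, pixels), "eye" and "attitude" of the camera in the world. Camera axes: x right, y down, z forward; pixel columns grow to the right and rows downward; lengths in mm; the calibration is good to about 2 mm. A picture is of the moment at which its call begins.
A pose or a line that the arm cannot do raises bot.MotionError and nothing moves.
- bot.finish_job(): hands the job in; it is judged then, once.
The state is a dict: "clock": time; "joint_positions": joint angles; "qvel": joint speeds; "effort": joint torques, N m; "ee_pos": TCP position; "tool_rot": TCP orientation; "ft_force": force on the tool from outside, world axes, zero at the start; "moment": the same for the moment, N m; "grip_width": finger opening in mm; "grip_force": force on a finger pad.
Only numpy, scipy, OpenCV 4.12 (cv2) and the standard library are available. Lean on these libraries where they do the work, as an engineer would, in place of code of your own. Each camera call takes 0.05 s, during which the arm holds its last target. There are 200 camera calls.

## Working session

There is one attempt and no reset: what is moved stays moved. The work goes in short steps, each a Python script; the robot and the scene stay as the last script left them, time stands still between calls to the robot, and variables do not carry over. Pictures are saved under pics/ and viewed, at most 10 in all, crops included, and the job is handed in when it is done.

```bash
mkdir -p pics; ls
cat > h.py <<'E'
import numpy as np, cv2
from rig import bot
from scipy.spatial.transform import Rotation as R
def rot(q): return R.from_quat([q[1],q[2],q[3],q[0]])
def quat(r):
    q=r.as_quat(); return [q[3],q[0],q[1],q[2]]
def shot(name,fn):
    c=bot.read_camera(name); cv2.imwrite('pics/'+fn+'.png',c['image']); np.savez('pics/'+fn+'.npz',**c); return c
def world(c,u,v,d=None):
    """world point(s) of pixels"""
    u=np.asarray(u,float);v=np.asarray(v,float)
    f=240/np.tan(np.radians(float(c['fovy']))/2)
    if d is None: d=c['depth'][v.astype(int),u.astype(int)]
    p=np.stack([(u-c['cx'])/f*d,(v-c['cy'])/f*d,d*np.ones_like(u)],-1)
    return rot(c['attitude']).apply(p.reshape(-1,3)).reshape(p.shape)+c['eye']
E
python3 - <<'E'
from h import *
for n in('top','side'):
    c=shot(n,n+'0'); print(n,c['fovy'],c['cx'],c['cy'],c['eye'],c['attitude'])
print(bot.read_state())
E
```

```text
pics
top 53.82662300231792 312.7034639062123 233.34954529913014 [520.41386514  25.57344406 758.9559059 ] [-0.03792498  0.71448128 -0.69648344  0.05467192]
side 53.8677341378904 314.4484298145486 235.16300665527774 [364.13712274 552.02587747 558.77051943] [ 0.07942267 -0.16300362  0.88050264 -0.43799196]
{'clock': 0.1, 'joint_positions': array([ 1.07441726e+00,  3.00444144e-01,  1.52152554e+00, -7.82454223e-06,
        1.32066701e+00, -6.65750732e-02]), 'qvel': array([ 5.05586901e-06, -3.93690449e-03, -1.19539271e-03, -1.90146699e-03,
       -2.79582098e-04, -2.46983777e-04]), 'effort': array([ 2.52571910e-03, -5.44381142e+01, -3.62368941e+01, -3.59856153e-05,
        3.07937960e-03,  3.93560299e-05]), 'ee_pos': array([229.084946  , 499.81782207, 249.75957477]), 'tool_rot': array([-1.41364345e-04,  2.13250704e-01,  9.76997372e-01, -5.02533311e-04]), 'ft_force': array([-0.22432787, -0.19896612,  0.50396116]), 'moment': array([-0.01026571, -0.02940747,  0.02284394]), 'grip_force': 0.0, 'grip_width': 85.49974868024988}
```

View pics/top0.png

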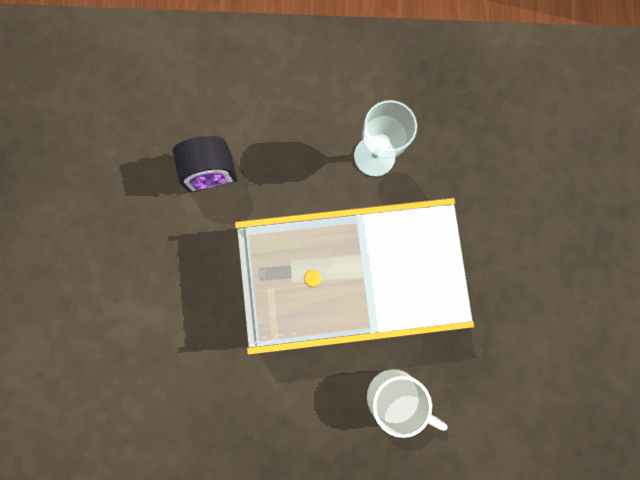

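View pics/side0.png

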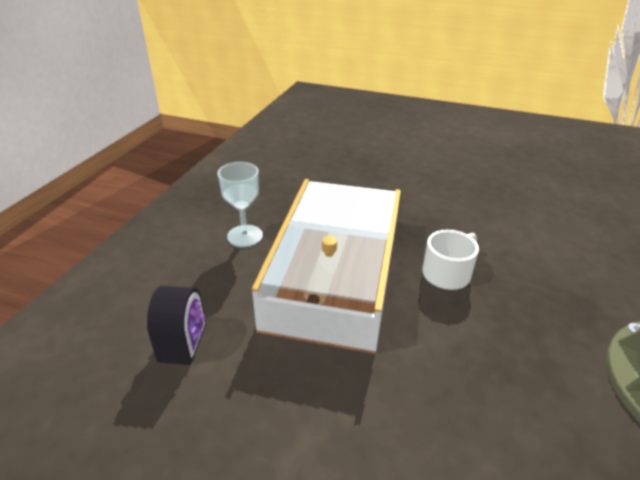

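The top view shows the box with its brass runners from (236,224)-(455,202) and (248,352)-(473,325). The knob is at (313,278), the pin runs along (258,273)-(365,267), the goblet foot is at (375,157), the geode at (205,165) and the cup at (400,405). The side view agrees: the lid is nearly closed and the pin lies under it.

```bash
cat >> h.py <<'E'
def plane(c,u,v,z):
    a=world(c,u,v,1.0); e=np.asarray(c['eye']); d=a-e
    return e+d*((z-e[2])/d[...,2])[...,None]
E
python3 - <<'E'
from h import *
c=dict(np.load('pics/top0.npz'))
im=c['image'].astype(int); hsv=cv2.cvtColor(c['image'],cv2.COLOR_BGR2HSV)
m=((hsv[...,0]>15)&(hsv[...,0]<32)&(hsv[...,1]>170)&(hsv[...,2]>150)).astype(np.uint8)
n,l,s,ce=cv2.connectedComponentsWithStats(m)
rects=[]
for i in range(1,n):
    if s[i,4]<60: continue
    v,u=np.nonzero(l==i); zz=c['depth'][v,u]; w=world(c,u,v)
    print(s[i],ce[i],'med z',np.median(w[:,2]))
    if s[i,2]>100:
        p=plane(c,u,v,93.)[:,:2]; r=cv2.minAreaRect(p.astype(np.float32)); print(r); rects.append((p,r))
    else:
        print('knob',plane(c,ce[i][0],ce[i][1],120.), np.mean(w[w[:,2]>110],0))
ctr=np.mean([cv2.boxPoints(r) for p,r in rects],axis=(0,1))
d=[]
for p,r in rects:
    vx=cv2.fitLine(p.astype(np.float32),cv2.DIST_L2,0,.01,.01).ravel(); d.append(vx[:2]*np.sign(vx[1]))
print(ctr,d)
for nm,u,v in [('pinfront',258,273.5),('pinfront/barrel',291,271),('barrel',330,270),('barrel',355,268)]:
    print(nm,world(c,u,v),plane(c,u,v,24. if 'front' in nm else 40))
for nm,(u,v) in dict(goblet=(375,157),gobrim=(390,127),geodetop=(205,150),cup=(400,405),cover=(410,265),lid=(340,240)).items(): print(nm,world(c,u,v),plane(c,u,v,0.))
E
```

```text
[370 199  85  13 312] [413.19230769 204.81089744] med z 93.95074844205749
knob [ 648.377963   -126.50476526  120.        ] [520.41386514  25.57344406 758.9559059 ]
[281 209  80  13 268] [322.32462687 215.2238806 ] med z 93.91424278444384
knob [630.2526223   -1.17875839 120.        ] [520.41386514  25.57344406 758.9559059 ]
[236 218  44  10 151] [256.39735099 222.36423841] med z 93.90816631554833
knob [617.85058608  88.54762924 120.        ] [520.41386514  25.57344406 758.9559059 ]
[305 271  14  15  98] [310.48979592 278.02040816] med z 122.09730597617977
knob [544.09737984  12.94854179 120.        ] [544.02559899  12.98811245 122.10197252]
[312 322 162  24 557] [395.99820467 333.18312388] med z 93.85665783989941
((471.2996826171875, -103.81771850585938), (7.425552845001221, 226.6569061279297), 7.9486985206604)
[ 471.29968 -103.81772] [array([-0.13817799,  0.9904074 ], dtype=float32)]
pinfront [549.48932239  85.92128369  95.16725725] [552.60661063  92.39140071  24.        ]
pinfront/barrel [554.05482772  39.95155189  96.67906179] [557.74662763  41.52942283  24.        ]
barrel [556.9181652  -14.65967667  94.97153403] [559.94037093 -17.99059297  40.        ]
barrel [560.70034266 -49.96562263  93.54244881] [563.94199135 -56.04386852  40.        ]
goblet [746.0927548  -88.97158139  17.21527056] [751.3306007  -91.63008965   0.        ]
gobrim [770.24872222 -99.62201349  90.22371163] [ 803.95582993 -116.51307834    0.        ]
geodetop [723.93276751 168.22743027  98.78280438] [754.38564097 189.57298461   0.        ]
cup [ 356.33850913 -132.51047617    3.30671775] [ 355.62051604 -133.20225076    0.        ]
cover [ 567.38160438 -129.45087792   86.87554613] [ 573.45282479 -149.48988432    0.        ]
lid [599.65553039 -28.00150231  95.29334893] [611.03360737 -35.69417083   0.        ]
```

Run:
```python
from h import *
c=dict(np.load('pics/top0.npz'))
hsv=cv2.cvtColor(c['image'],cv2.COLOR_BGR2HSV)
m=((hsv[...,0]>12)&(hsv[...,0]<35)&(hsv[...,1]>130)&(hsv[...,2]>120)).astype(np.uint8)
m[:190]=0; m[260:300]=0; m[360:]=0
v,u=np.nonzero(m); p=plane(c,u,v,93.)[:,:2].astype(np.float32)
# separately
A=p[v<280];B=p[v>=280]
for q in(A,B):
    print(len(q),cv2.minAreaRect(q),cv2.fitLine(q,cv2.DIST_HUBER,0,.01,.01).ravel())
r=cv2.minAreaRect(p);print('all',r,cv2.boxPoints(r))
d=sum(cv2.fitLine(q,cv2.DIST_HUBER,0,.01,.01).ravel()[:2]*(1 if cv2.fitLine(q,cv2.DIST_HUBER,0,.01,.01).ravel()[1]>0 else -1) for q in(A,B)); d/=np.linalg.norm(d)
ex=np.array([d[1],-d[0]]); X=p@ex;Y=p@d
cen=ex*(X.min()+X.max())/2+d*(Y.min()+Y.max())/2
print('d',d,'ext',np.ptp(X),np.ptp(Y),'centre',cen)
k=np.array([544.1,12.95])-cen; print('knob box',k@ex,k@d)
for w in([552.6,92.4],[557.7,41.5],[559.9,-18],[563.9,-56]): k=np.array(w)-cen;print(k@ex,k@d)
cv2.imwrite('pics/crop.png',cv2.resize(c['image'][190:360,225:485],None,fx=3,fy=3,interpolation=cv2.INTER_CUBIC))
```

```text
1355 ((640.2042236328125, -35.41975402832031), (9.35990047454834, 317.32427978515625), 7.978322505950928) [ 1.3925172e-01 -9.9025702e-01  6.4005536e+02 -3.3687458e+01]
1448 ((464.8790283203125, -59.85455322265625), (9.06106948852539, 317.26239013671875), 7.938478946685791) [ 1.3708368e-01 -9.9055946e-01  4.6456015e+02 -5.7294994e+01]
all ((552.642333984375, -47.637786865234375), (186.1800994873047, 317.4316711425781), 7.978323459625244) [[ 438.4238     96.621025]
 [ 482.48288  -217.73811 ]
 [ 666.86084  -191.8966  ]
 [ 622.80176   122.46254 ]]
d [-0.1381678   0.99040884] ext 186.29355 317.32062 centre [552.65283  -47.634323]
knob box -0.09999788164984658 61.18497502286937
19.29590883195508 138.69853089828996
17.314252960086968 87.58206528206374
11.272168391347964 28.34877027650382
9.983427398801883 -9.839436753792503
```

View pics/crop.png

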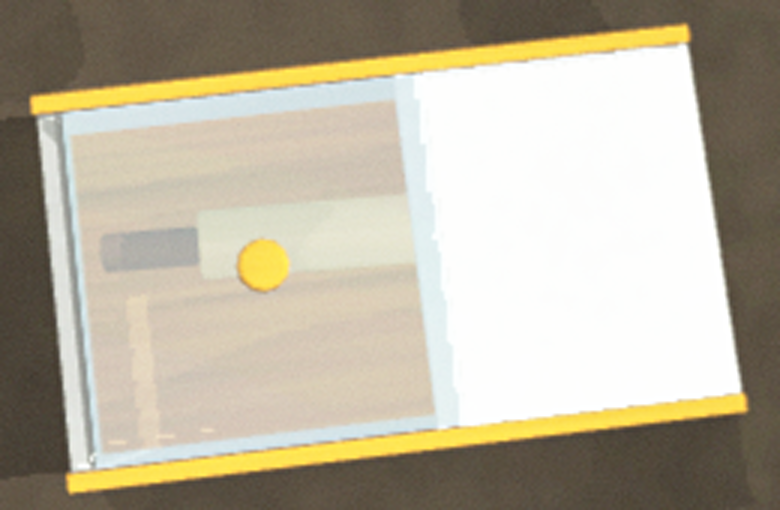

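The crop shows the pin under the lid, with its front end at about (102,252) in the crop and the barrel starting at about 200. The knob is at (263,265), so the lid is almost closed. Next I open the lid.

```bash
cat >> h.py <<'E'
C=np.array([552.65,-47.63]); D=np.array([-.13817,.99041]); EX=np.array([D[1],-D[0]])
def b2w(x,y,z): return np.r_[C+x*EX+y*D,z]
def w2b(p): k=np.asarray(p)[...,:2]-C; return np.stack([k@EX,k@D,np.asarray(p)[...,2]],-1)
def att(d, pitch=0., flip=1):
    """tool attitude closing across horizontal dir d, pitched so d-end goes up"""
    d=np.asarray(d)/np.linalg.norm(d); a=np.r_[d*np.cos(pitch),np.sin(pitch)]
    y=np.r_[d[1],-d[0],0]*flip; x=a*flip*1.0
    z=np.cross(x,y)
    if z[2]>0: x=-x; z=np.cross(x,y)
    return quat(R.from_matrix(np.stack([x,y,z],1)))
E
python3 - <<'E'
from h import *
for f in(1,-1):
    q=att(D,0,f); print(f,q,[None if j is None else np.round(j,2) for j in (bot.ik(b2w(0,61.2,180),q),bot.ik(b2w(0,-105,117),q),bot.ik(b2w(15,50,30),q),bot.ik(b2w(15,180,260),att(D,.28,f)))])
j=[(abs(k[5]),f) for f in(1,-1) if (k:=bot.ik(b2w(0,61.2,180),att(D,0,f))) is not None]
f=min(j)[1]; q=att(D,0,f); print('use',f)
bot.move_gripper(60,40)
bot.move_to(b2w(0,61.2,180),q)
bot.servo_line(b2w(0,61.2,117.5),speed=120)
bot.move_gripper(0,40)
s=bot.read_state(); print(s['clock'],s['grip_width'],s['grip_force'],s['ft_force'],w2b(s['ee_pos']))
print(bot.servo_line(b2w(0,-80,117.5),speed=90,until_force=15))
print(bot.servo_line(b2w(0,-112,117.5),speed=40,until_force=12))
s=bot.read_state(); print(s['clock'],s['grip_width'],s['ft_force'],w2b(s['ee_pos']))
E
```

```text
1 [np.float64(0.0), np.float64(0.6564412393811437), np.float64(0.7543771598078429), np.float64(0.0)] [array([-0.04,  0.36,  1.62, -0.  ,  1.17, -0.18]), array([-0.32,  0.52,  1.54, -0.  ,  1.08, -0.46]), array([-0.06,  0.6 ,  1.66, -0.  ,  0.88, -0.2 ]), array([ 0.06,  0.31,  1.5 ,  0.29,  1.36, -0.14])]
-1 [np.float64(-0.0), np.float64(0.7543771598078429), np.float64(-0.6564412393811437), np.float64(0.0)] [None, None, None, None]
use 1
3.675 22.57199751704699 38.91600966453552 [-3.16156548  0.35865655  7.05448527] [3.82715791e-02 6.11587364e+01 1.18278949e+02]
False
True
5.8333 22.722719388987507 [-1.92572251  5.12526191  7.06279548] [ 6.65177744e-02 -9.05928774e+01  1.18298002e+02]
```

Run:
```python
from h import *
print(bot.servo_line(b2w(0,-115,117.5),speed=40,until_force=20))
s=bot.read_state(); print(s['clock'],s['grip_width'],s['ft_force'],w2b(s['ee_pos']))
c=shot('top','top1')
```

```text
True
6.075 22.533359639734254 [-1.16309181  3.75897351  6.21418869] [ 6.84292465e-02 -9.06037850e+01  1.18286690e+02]
```

View pics/top1.png

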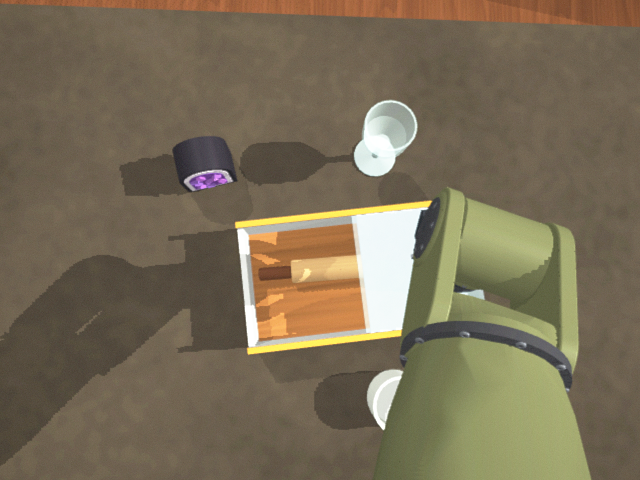

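The lid is back over the fixed cover and the pin is exposed at (258,273)-(360,268). I still need to check whether -90.6 is the true stop, so I'll measure the lid's front edge.

Run:
```python
from h import *
c=dict(np.load('pics/top1.npz'))
for x in (-60,-30,40,60):
  f=240/np.tan(np.radians(float(c['fovy']))/2)
  out=[]
  for y in range(-40,16,2):
    p=rot(c['attitude']).inv().apply(b2w(x,y,88.)-c['eye']); u=p[0]/p[2]*f+c['cx'];v=p[1]/p[2]*f+c['cy']
    out.append((y,round(float(w2b(world(c,round(u),round(v)))[2])),int(c['image'][round(v),round(u),0])))
  print(x,out)
u0,u1,v0,v1=330,440,195,340
cv2.imwrite('pics/crop1.png',cv2.resize(c['image'][v0:v1,u0:u1],None,fx=4,fy=4,interpolation=cv2.INTER_CUBIC))
```

```text
-60 [(-40, 93, 250), (-38, 94, 250), (-36, 93, 250), (-34, 95, 250), (-32, 95, 250), (-30, 95, 250), (-28, 94, 250), (-26, 95, 251), (-24, 94, 251), (-22, 94, 251), (-20, 94, 251), (-18, 94, 250), (-16, 94, 250), (-14, 96, 230), (-12, 95, 208), (-10, 94, 207), (-8, 94, 179), (-6, 4, 74), (-4, 8, 77), (-2, 6, 73), (0, 8, 77), (2, 10, 76), (4, 8, 79), (6, 8, 79), (8, 9, 71), (10, 8, 76), (12, 5, 74), (14, 9, 78)]
-30 [(-40, 95, 250), (-38, 96, 250), (-36, 96, 250), (-34, 94, 250), (-32, 95, 250), (-30, 95, 250), (-28, 96, 251), (-26, 93, 251), (-24, 94, 251), (-22, 95, 251), (-20, 94, 251), (-18, 92, 250), (-16, 93, 251), (-14, 94, 222), (-12, 92, 211), (-10, 95, 210), (-8, 94, 154), (-6, 5, 75), (-4, 9, 74), (-2, 7, 73), (0, 6, 74), (2, 7, 78), (4, 7, 74), (6, 7, 72), (8, 4, 76), (10, 6, 74), (12, 6, 75), (14, 8, 76)]
40 [(-40, 94, 249), (-38, 94, 250), (-36, 96, 250), (-34, 96, 250), (-32, 95, 250), (-30, 93, 250), (-28, 95, 249), (-26, 93, 250), (-24, 93, 250), (-22, 94, 250), (-20, 96, 251), (-18, 96, 250), (-16, 94, 249), (-14, 95, 226), (-12, 93, 204), (-10, 95, 199), (-8, 94, 176), (-6, 6, 57), (-4, 6, 60), (-2, 7, 58), (0, 5, 62), (2, 4, 58), (4, 4, 58), (6, 8, 55), (8, 7, 61), (10, 8, 62), (12, 6, 63), (14, 5, 58)]
60 [(-40, 94, 249), (-38, 95, 249), (-36, 96, 249), (-34, 94, 250), (-32, 93, 250), (-30, 95, 250), (-28, 94, 250), (-26, 95, 250), (-24, 93, 250), (-22, 93, 250), (-20, 95, 251), (-18, 93, 251), (-16, 94, 251), (-14, 95, 221), (-12, 93, 204), (-10, 94, 205), (-8, 94, 138), (-6, 9, 69), (-4, 7, 61), (-2, 7, 61), (0, 6, 59), (2, 7, 59), (4, 7, 65), (6, 6, 64), (8, 4, 65), (10, 8, 65), (12, 9, 60), (14, 9, 62)]
```

View pics/crop1.png

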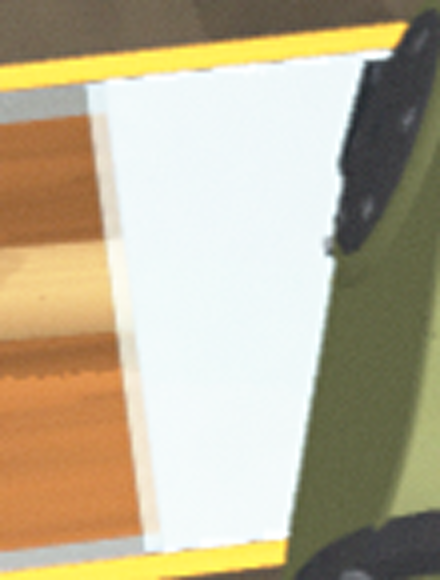

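The crop shows the lid's clear front strip overhanging the cover edge slightly, at about box y -7. I'll compare it with its edges in the first picture.

Run:
```python
from h import *
f0=lambda c:240/np.tan(np.radians(float(c['fovy']))/2)
def prof(c,x,ys,z):
  for y in ys:
    p=rot(c['attitude']).inv().apply(b2w(x,y,z)-c['eye']); u=p[0]/p[2]*f0(c)+c['cx'];v=p[1]/p[2]*f0(c)+c['cy']
    yield (y,round(float(world(c,round(u),round(v))[2])),c['image'][round(v),round(u)].tolist())
c=dict(np.load('pics/top0.npz'))
print(*prof(c,-50,range(-40,0,2),93.5)); print(*prof(c,-50,range(130,166,2),93.5))
c=shot('side','side1')
print(*prof(c,-50,range(-30,10,2),93.5))
s=bot.read_state();print(s['clock'],w2b(s['ee_pos']),s['ft_force'])
```

```text
(-40, 88, [253, 254, 254]) (-38, 89, [253, 254, 253]) (-36, 88, [253, 254, 254]) (-34, 89, [253, 254, 254]) (-32, 89, [253, 254, 254]) (-30, 90, [253, 254, 254]) (-28, 90, [253, 254, 254]) (-26, 95, [252, 253, 249]) (-24, 94, [243, 243, 233]) (-22, 93, [241, 240, 232]) (-20, 94, [242, 241, 231]) (-18, 94, [241, 240, 230]) (-16, 93, [243, 242, 230]) (-14, 94, [237, 236, 226]) (-12, 94, [181, 200, 213]) (-10, 94, [184, 204, 215]) (-8, 94, [181, 198, 212]) (-6, 93, [181, 200, 213]) (-4, 95, [184, 203, 216]) (-2, 95, [181, 198, 213])
(130, 95, [184, 200, 212]) (132, 94, [187, 202, 216]) (134, 94, [188, 203, 217]) (136, 96, [185, 202, 214]) (138, 94, [189, 205, 218]) (140, 93, [188, 206, 216]) (142, 95, [227, 225, 214]) (144, 95, [224, 220, 203]) (146, 56, [145, 151, 149]) (148, 68, [175, 181, 178]) (150, 77, [223, 228, 227]) (152, 75, [220, 227, 224]) (154, 74, [210, 217, 215]) (156, 76, [136, 143, 148]) (158, 2, [62, 71, 80]) (160, 1, [57, 65, 76]) (162, 3, [55, 68, 78]) (164, 0, [57, 66, 76])
(-30, 92, [246, 244, 236]) (-28, 92, [246, 244, 236]) (-26, 90, [246, 244, 236]) (-24, 93, [246, 244, 236]) (-22, 92, [246, 244, 236]) (-20, 91, [247, 245, 237]) (-18, 91, [247, 245, 237]) (-16, 91, [247, 245, 237]) (-14, 92, [247, 245, 237]) (-12, 92, [247, 245, 237]) (-10, 92, [247, 244, 237]) (-8, 92, [245, 242, 234]) (-6, 92, [245, 242, 234]) (-4, 92, [237, 233, 224]) (-2, 93, [220, 216, 204]) (0, 90, [186, 184, 179]) (2, 90, [186, 184, 179]) (4, 87, [151, 155, 163]) (6, 4, [105, 120, 147]) (8, 4, [105, 120, 147])
6.175 [ 6.06273526e-02 -9.05947673e+01  1.18278835e+02] [-1.32607266  3.72406164  5.86592952]
```

View pics/side1.png

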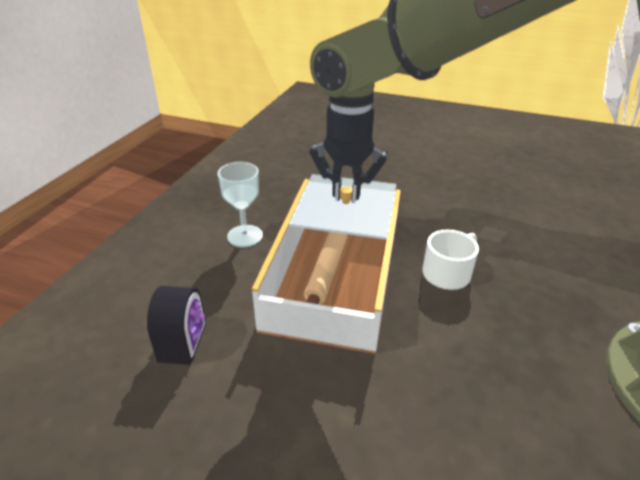

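The fingers grip the knob with nothing in their way. The lid may be about 8 mm short of its stop, and the tool feels a 6 N vertical load. I'll release, regrip and push again more firmly.

Run:
```python
from h import *
def st(t):
    s=bot.read_state(); print(t,round(s['clock'],2),np.round(s['grip_width'],1),np.round(s['ft_force'],1),np.round(w2b(s['ee_pos']),2))
bot.move_gripper(40); st('open')
bot.servo_line(b2w(0,-93,117.5),speed=60); st('at')
bot.move_gripper(0,40); st('grip')
print(bot.servo_line(b2w(0,-112,117.5),speed=40,until_force=30)); st('push')
c=shot('top','top2')
f=240/np.tan(np.radians(float(c['fovy']))/2)
for x in(-50,50):
  for y in np.arange(-18,0,1.):
    p=rot(c['attitude']).inv().apply(b2w(x,y,93.5)-c['eye']); u=p[0]/p[2]*f+c['cx'];v=p[1]/p[2]*f+c['cy']
    print(y,round(float(world(c,round(u),round(v))[2])),end=' ')
  print()
```

```text
open 6.48 39.9 [0.1 0.4 0.6] [ -0.34 -90.87 117.38]
at 6.73 39.7 [ 0.1 -0.7 -0.4] [ 1.0000e-02 -9.3180e+01  1.1746e+02]
grip 7.03 22.3 [-0.4  0.8  2.1] [ 7.0000e-02 -9.3000e+01  1.1764e+02]
True
push 7.27 22.4 [-1.4  4.3  6.5] [ 7.0000e-02 -9.3120e+01  1.1759e+02]
-18.0 93 -17.0 96 -16.0 93 -15.0 96 -14.0 96 -13.0 93 -12.0 92 -11.0 92 -10.0 95 -9.0 93 -8.0 96 -7.0 96 -6.0 7 -5.0 6 -4.0 6 -3.0 7 -2.0 5 -1.0 9 
-18.0 93 -17.0 93 -16.0 95 -15.0 95 -14.0 96 -13.0 95 -12.0 95 -11.0 95 -10.0 94 -9.0 93 -8.0 93 -7.0 93 -6.0 5 -5.0 6 -4.0 6 -3.0 8 -2.0 9 -1.0 9
```

The lid does not move under 30 N. Its front edge stays at box y -7, which fits a closed position flush with the box's end at 158 mm and 165 mm of travel, so it is fully back. Next I release it and locate the pin.

Run:
```python
from h import *
bot.move_gripper(50)
bot.servo_line(b2w(0,-93,175),speed=200)
c=shot('top','top3')
vv,uu=np.mgrid[195:360,225:400]; uu=uu.ravel();vv=vv.ravel()
b=w2b(world(c,uu,vv))
ins=(abs(b[:,0])<75)&(b[:,1]<144)&(b[:,1]>-2)&(b[:,2]>14)&(b[:,2]<60)
b=b[ins]
# rows: centre of x-extent per y slice
for y in range(0,145,8):
    q=b[(b[:,1]>=y)&(b[:,1]<y+8)]
    if len(q)>3: print(y+4,len(q),np.round([np.percentile(q[:,0],3),np.percentile(q[:,0],97),np.percentile(q[:,2],90)],1))
print('ymax',np.sort(b[:,1])[-20:].round(1))
s=bot.read_state();print(s['clock'])
cv2.imwrite('pics/crop3.png',cv2.resize(c['image'][190:360,225:400],None,fx=3.4,fy=3.4,interpolation=cv2.INTER_CUBIC))
```

```text
4 122 [-2.9 30.6 42.6]
12 116 [-2.3 30.1 42.7]
20 121 [-2.7 30.8 43.1]
28 119 [-1.9 31.2 43.1]
36 122 [-1.9 30.9 43. ]
44 123 [-1.6 32.  43. ]
52 119 [-1.1 31.4 43.3]
60 120 [-1.2 32.  42.5]
68 120 [-0.4 32.  43. ]
76 122 [-1.  32.5 42.7]
84 115 [-0.2 32.1 42.3]
92 64 [ 7.3 25.4 35.1]
100 70 [ 7.6 26.4 35.3]
108 66 [ 7.7 25.7 35.5]
116 67 [ 8.1 26.5 35. ]
124 67 [ 8.9 27.4 35.1]
132 67 [ 8.5 26.7 35.5]
140 16 [ 9.6 26.  34.6]
ymax [135.4 135.7 136.  136.  136.  136.  136.  136.1 136.2 136.3 136.5 136.7
 136.7 137.1 137.3 137.5 137.6 137.8 137.9 138. ]
8.1917
```

View pics/crop3.png

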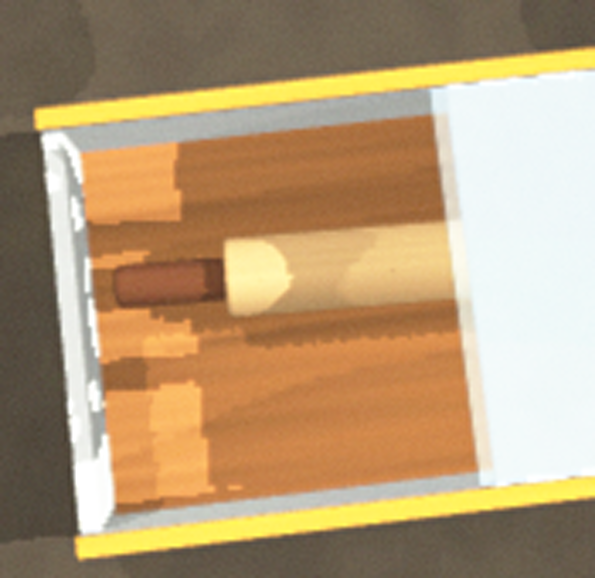

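The crop shows the pin unobstructed, with its handle at (115-225,280) and the barrel from 225 to the lid. In the box frame its axis is x = 13.8 + 0.0265y, with the front at y≈138. Next is the grasp and a small tilt.

```bash
cat >> h.py <<'E'
PD=D+.0265*EX; PD/=np.linalg.norm(PD); S=192.
def st(t):
    s=bot.read_state(); print(t,round(s['clock'],2),np.round(s['grip_width'],1),np.round(s['grip_force'],1),np.round(s['ft_force'],1),np.round(w2b(s['ee_pos']),1))
def pose(yr,zr,deg):
    """tool pose that puts pin's rear end at box y=yr, z=zr, pitched deg"""
    th=np.radians(deg); r=b2w(13.8+.0265*yr,yr,zr)
    p=r+np.r_[PD*np.cos(th),np.sin(th)]*S+6*np.r_[-PD*np.sin(th),np.cos(th)]
    return p,att(PD,th)
E
python3 - <<'E'
from h import *
p,q=pose(-142,24,0); print(w2b(p))
plan=[pose(-142+10*k/5,24-k/5,16*k/5) for k in range(1,6)]
a=np.r_[np.cos(np.radians(16)),np.sin(np.radians(16))]
print([bot.ik(*pose(-132+L*a[0],23+L*a[1],16)) is not None for L in(0,75,150)], bot.ik(*pose(20,260,0)) is not None)
bot.move_gripper(64)
bot.move_to(p+[0,0,110],q)
bot.servo_line(p+[0,0,20],speed=150)
print(bot.servo_line(p,speed=50,until_force=12)); st('down')
bot.move_gripper(0,100); st('grip')
bot.servo_line(p+[0,0,2],speed=20); st('lift2')
for pp,qq in plan: bot.servo_line(pp,qq,speed=60); st('tilt')
shot('side','side4')
E
```

```text
[15.12325111 49.93248521 30.        ]
[True, True, True] True
False
down 10.43 63.8 0.0 [-0.8  0.   0.7] [15.1 49.9 29.9]
grip 10.82 33.4 98.9 [-2.2 -0.   7.5] [15.4 49.9 30.8]
lift2 11.07 33.1 99.5 [ 0.1  0.  -2.5] [15. 50. 32.]
tilt 11.36 32.9 99.5 [-0.  -0.  -3.1] [15.2 50.9 40.4]
tilt 11.68 33.2 99.5 [ 0.3  0.1 -2.3] [15.1 51.9 50.6]
tilt 12.01 33.2 99.5 [ 0.7 -0.2 -3. ] [15.1 52.1 60.9]
tilt 12.33 32.8 99.5 [-0.5 -0.  -2.9] [15.1 51.7 71.2]
tilt 12.65 33.5 99.5 [ 0.3  1.1 -2.5] [15.1 50.6 81.3]
```

View pics/side4.png

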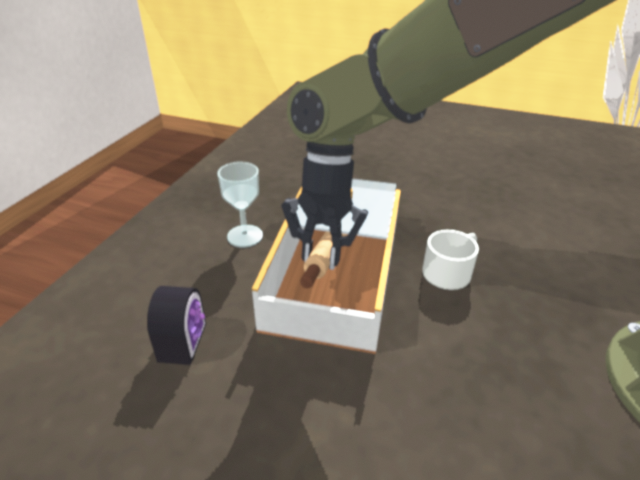

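The side view shows the pin held and tilted up, with its front end at (312,270) clear of the end wall. Forces match the pin's weight, so I'll draw it out along its axis.

Run:
```python
from h import *
th=np.radians(16)
for L in (40,80,120,150):
    p,_=pose(-132+L*np.cos(th),23+L*np.sin(th),16)
    r=bot.servo_line(p,speed=70,until_force=15); st(r)
    if r: break
else:
    p,q=pose(14,130,16); bot.servo_line(p,q,speed=80); st('up')
    p,q=pose(20,270,0); bot.servo_line(p,q,speed=100); st('level')
    bot.dwell(.5); st('hold'); shot('top','top5'); shot('side','side5')
    a,b=[cv2.imread(f'pics/{n}5.png') for n in('top','side')]
    cv2.imwrite('pics/both.png',np.hstack([cv2.resize(a,(400,300)),cv2.resize(b,(400,300))]))
```

```text
False 13.43 33.0 99.5 [ 0.8 -0.3 -3.1] [16.2 89.3 92.7]
False 14.15 33.1 99.5 [-0.1 -0.1 -2.3] [ 17.2 127.8 103.7]
False 14.88 33.3 99.5 [-0.1  0.  -1.4] [ 18.2 166.2 114.7]
False 15.45 32.9 99.5 [ 0.1  0.6 -2.9] [ 18.9 195.3 123.1]
up 16.43 33.3 99.5 [-1.1  0.2 -2.9] [ 18.8 196.9 188.1]
level 17.46 33.3 99.5 [ 0.1 -0.8 -2.3] [ 19.2 211.7 275.2]
hold 17.96 33.0 99.5 [-0.4  0.2 -1.7] [ 19.4 211.9 275.9]
```

View pics/both.png

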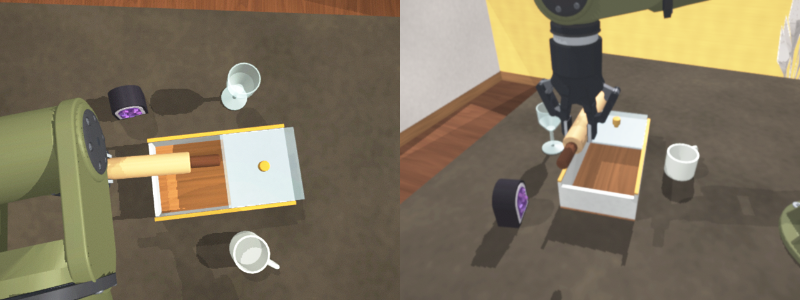

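The pin is out, held by its barrel above the box's mouth. The lid is back, and the goblet, cup and geode look undisturbed. Before handing in I'll check level, height and the lid from depth.

Run:
```python
from h import *
P,_=pose(20,270,0)
for n in('top','side'):
    c=dict(np.load(f'pics/{n}5.npz')); v,u=np.nonzero(c['depth']>0); b=w2b(world(c,u,v))
    for lo in range(20,310,20):
        q=b[(b[:,1]>=lo)&(b[:,1]<lo+20)&(abs(b[:,0]-18)<22)&(b[:,2]>190)&(b[:,2]<292)]
        if len(q)>15: print(n,lo+10,len(q),np.round(np.percentile(q[:,2],[5,50,97]),1))
    if n=='top':
        k=b[(b[:,2]>115)&(b[:,2]<127)&(abs(b[:,0])<15)&(b[:,1]<-60)]; print('knob',k.mean(0))
```

```text
top 30 352 [270.9 276.9 279.5]
top 50 374 [270.7 276.9 279.4]
top 70 513 [272.7 280.2 286.9]
top 90 683 [274.8 284.4 287.6]
top 110 690 [274.5 284.6 287.7]
top 130 687 [275.  284.7 287.9]
top 150 693 [275.  284.7 288. ]
top 170 698 [274.9 284.9 288. ]
top 190 737 [274.3 285.  288.4]
top 210 99 [267.4 283.  289.3]
knob [ -0.47407947 -91.46163016 121.77474399]
side 90 96 [265.  280.7 283.6]
side 110 140 [265.5 278.9 284.2]
side 130 107 [268.4 277.7 283.2]
side 150 28 [272.4 276.7 281.4]
side 170 61 [278.2 283.3 285.4]
side 190 154 [279.6 284.6 285.8]
side 210 335 [275.8 284.  290. ]
side 230 620 [264.8 282.  290.5]
side 250 699 [260.6 277.5 285.9]
side 270 264 [269.1 276.3 278.4]
side 290 308 [268.8 276.7 278.9]
side 310 234 [261.9 270.2 277.6]
```

The pin is level to within about 0.5°, with its underside near z 250. The lid is at its stop.

```bash
python3 -c "
from h import *
st('end'); print(bot.finish_job())"
```

```text
end 18.06 32.9 99.5 [ 0.4  0.1 -2.4] [ 19.4 211.9 276. ]
the job is handed in; nothing more can be done
None
```

I slid the lid back until it stopped hard and drew the pin out front end first. I handed the job in at 18 s with the pin held level and still, about 15 cm above the box's top, and the goblet, cup and geode looking undisturbed; the lid's edge overhangs the mouth by about 8 mm, but it did not move under a 30 N push, so I took that as its stop.

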